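Re-seat the sample carousel on its keyed drive hub

TASK

The carousel with the three reference pucks sits askew on the sample changer, riding on top of the locating pin. With a fingertip push it round until the notch in its hub plate drops over the pin, press it down fully home and level, and only then press the green key on the front of the changer. Nothing is to be picked up: do not lift the carousel or take the pucks out of their pockets, and leave the weights and the battery beside the changer where they are.

Things in the scene. Friction and masses are not known exactly. Their poses are not given: they have to be found in the camera images.
- changer: Grey sample changer fixed to the bench, D-shaped from above: an upright drum of 124 mm diameter and 56 mm height round the spindle axis, with a lower control panel, 124 mm wide and 38 mm high, reaching 128 mm from the axis to the front. Origin: on the bench under the spindle axis; z up, -x is its front. Front panel: display left, green key right.
- seat_center (a point): Centre of the seat, the drum's flat dark steel top (124 mm diameter): on the spindle axis, 56 mm above the bench. A spindle of 20 mm diameter rises 15 mm from it into the carousel's bore. Axes as the changer's.
- pin_top (a point): Centre of the top of the brass locating pin: 10 mm diameter, 38 mm from the spindle axis on the changer's front (-x) side, top 9 mm above the seat. An orange line runs out from it to the front.
- carousel: Loose aluminium carousel, about 0.2 kg, on the spindle; turns freely either way. Origin: centre of its flat underside; z up through its knob. Round hub plate, 76 mm diameter, 8 mm thick. Turned wrongly it lies tilted by about 5 degrees on the pin, its centre 5 to 6 mm above the seat. Fully home its underside lies on the seat and its axes are parallel to the changer's.
- notch (a point): Point in the hub plate's only notch (square, 13 mm wide, 7 mm deep, orange dot on either side), at the rim on the carousel's -x side, 38 mm from its axis, in the plane of the underside. Over the pin the plate falls level and the pin blocks further turning. When home this point lies on the pin's axis, 9 mm below pin_top.
- pocket_0 (a point): Centre of the underside of the pocket at the carousel's +x side, 58 mm from its axis; two more stand at 120 and 240 degrees. Each is a round cup, 51 mm outer diameter, 12 mm high, floor 4 mm, its bottom flush with the hub plate. Between the cups are open bays where a finger can reach down beside a cup to push it round.
- knob_top (a point): Centre of the flat top of the round black knob (32 mm diameter) on the carousel's axis, 26 mm above its underside: the place to press. With the notch over the pin the carousel hangs 3 to 4 mm above the seat on three sprung balls in the spindle; a push of about 8 N presses it past them; use well under 25 N.
- start_key (a joint): Travel of the green key in m: 0 up, 0.005 fully pressed; springs back. Fully down takes 5 N; 3.5 mm counts as pressed.
- start_key_top (a point): Centre of the top of the green round key (26 mm diameter), at x = -100, y = -33 mm of the changer, 54 mm above the bench when up; it is pressed straight down.
- puck_0: Copper-faced reference puck, 40 mm diameter, 12 mm high, loose in the carousel's pocket at 0 degrees. Origin: centre of its underside, normally 4 mm above the carousel's underside.
- puck_1: Grey-faced reference puck, the same size, in the pocket at 120 degrees.
- puck_2: Copper-faced reference puck, the same size, in the pocket at 240 degrees.
- weight_500: Steel check weight, 38 mm diameter, 62 mm high, standing on the bench in front and to the right of the changer. Origin: centre of its underside. Not to be disturbed.
- weight_200: Brass-coloured check weight, 29 mm diameter, 46 mm high, next to the other. Origin: centre of its underside. Not to be disturbed.
- battery_pack: Black and yellow battery pack, 44 x 87 x 22 mm, lying on the bench left of the changer. Origin: centre of its underside. Not to be disturbed.
Things that resemble listed ones, but are neither listed nor needed, are in the scene too. Leave any black look-alike of the puck_1 alone.

How it is judged:
On the way, in this order (a step that is already met when the one before it is completed fails the run):
1. the carousel is home: its notch over the pin, its underside level on the seat (horizontal distance between notch and pin_top below 0.004 m and z of carousel in the frame of seat_center below 0.0015 m and angle between carousel's own z axis and vertical below 0.03 rad), for 0.2 s.
2. the green key is pressed (value of joint start_key above 0.0035 m), for 0.05 s.
At the end, for the whole second after the job is handed in: The carousel is at rest with its notch over the pin (within 4 mm), its underside within 1.5 mm of the seat and level within 0.03 rad, the three pucks lie flat in their pockets (within 2 mm), and the green key has been pressed at least 3.5 mm after the carousel was home and is up again (all of step 1 and linear speed of carousel below 0.01 m/s and value of joint start_key below 0.001 m and z of each of puck_0, puck_1, puck_2 in the frame of carousel below 0.006 m); the robot touches nothing.
It fails at once if the green key is pressed while the carousel is not home (value of joint start_key above 0.0035 m and (z of carousel in the frame of seat_center above 0.002 m or horizontal distance between notch and pin_top above 0.005 m)).
It fails at once if the carousel is lifted (z of carousel in the frame of seat_center above 0.013 m).
It fails at once if a puck is taken or knocked out of its pocket (z of any of puck_0, puck_1, puck_2 in the frame of carousel above 0.012 m).
It fails at once if a weight or the battery beside the changer is disturbed (distance of any of weight_500, weight_200, battery_pack from where it was at the start of the episode above 0.02 m).
It also fails if it takes over 64 s, if anything falls off the work surface, if the arm or the gripper's body presses on something with over 40 N, if the wrist force passes 120 N, or if a joint passes its speed limit or range.

ROBOT

A 7-joint arm with a two-finger parallel gripper is mounted at the origin on the work surface; the furniture and walls round the work are solid. World frame = base frame: x ahead of the robot, y to its left, z up, the work surface at z = 0. Lengths are in m, angles in rad, forces in N, time in s.
With the tool pointing down it reaches from about 0.4 to 0.875 m from the base axis. Payload 6.5 kg.
Tool frame: the origin (TCP) lies midway between the tips of the shut fingers; the grasp point (between the pads) lies r.pinch_z behind it (r.pinch_z is the distance from the TCP to the grasp point, in m); z points along the fingers, y is the line along which they close (so a half turn about z gives the same grasp; the last joint's range is limited). The gripper opens to 88 mm and grips with 3 to 60 N. Pads are 18 mm wide; open, the fingers measure 123 mm over their backs; the gripper's body (75 mm by 187 mm) begins 45 mm behind the grasp point.
Start: joints at [-1.367, 0.536, -0.004, 1.538, 0.003, 1.067, -0.071], TCP at [0.173, 0.626, 0.239] pointing down, gripper open.
Joint ranges: [-2.7, 2.7], [-0.37, 2.16], [-1.27, 1.26], [0.24, 2.4], [-1.31, 4.45], [0.19, 1.91], [-2.76, 2.76]. Speed limits (rad/s): [2.39, 2.39, 3.14, 3.14, 3.14, 3.14, 3.14].

INTERFACE

Orientations are given as [roll, pitch, yaw] about the fixed x, y, z axes, in that order (R = Rz(yaw) Ry(pitch) Rx(roll)).
In Python, from cell import r gives the robot as it stands. The module is installed in compiled form; this text tells all that it offers.
- The arm moves only by the tool arm_command, never from a script. Its argument "moves" is a list of rows, each an object of numbers: "x", "y", "z": the shift along the tool's x, y, z in mm; "rx", "ry", "rz": the turn, a rotation vector about the tool's x, y, z in rad; "grip": the opening in per cent of the stroke, from 0 (shut) to 100 (fully open). A call has 1 to 8 rows; each row shifts and turns the commanded pose from where the row before left it, along the tool's axes as they then stand; what a row does not reach is not made up. A row lasts 1/8 s, in which the tool goes at most 62.5 mm and 10.7 degrees, less where a joint would pass 70% of its speed; a pose out of reach is approached as far as the arm can. A call is refused whole if a number of a shift passes 62.5 or a number of a turn 0.188, either way. A call with a gripper value outside its range is refused whole. The fingers move at their own pace and stop on an object; "force" is the grip in N (left out, the last holds). Time passes only in rows, so rows that do not move let the fingers close. It gives the time, the measured TCP pose, the force, the opening and the grip force at its end, in the units of the state.
- r.get_state(): the state, without advancing time (a new reading comes with each control period).
- r.capture(name): name is "scene" or "top" or "wrist"; returns the picture (384x512x3 uint8, red, green, blue); there is no depth.
- r.get_calibration(name): a dict with "fx", "fy", "cx", "cy" (pixels), "cam_to_world" (4x4, takes a point from camera to world coordinates); the wrist camera has in their place "tool_from_camera" (4x4, takes a point from camera to tool coordinates, whose origin is the TCP and whose axes are the flange's). Camera axes: x right, y up, looking along -z (the intrinsics and any distortion apply to the point x, -y, -z); pixel columns grow to the right and rows downward; lengths in m; the calibration is good to about 2 mm. A picture is of the moment at which its call begins: read the wrist's pose just before it. get_calibration takes no time and is no camera call.
- r.hand_in(): hands the job in; it is judged then, once.
The state is a dict: "t": time; "qpos": joint angles; "qd": joint speeds; "joint_efforts": joint torques, N m; "position": TCP position; "tool_rot": TCP orientation; "ft_force": force on the tool from outside, world axes, zero at the start; "torque": the same for the moment, N m; "finger_gap": finger opening in m; "grasp_force": force on a finger pad.
Only numpy, scipy, OpenCV 4.12 (cv2) and the standard library are available. Lean on these libraries where they do the work, as an engineer would, in place of code of your own. Each camera call takes 0.05 s, during which the arm holds its last target. There are 200 camera calls.

## Working session

There is one attempt and no reset: what is moved stays moved. The work goes in short steps, Python scripts to look and compute and a tool call to move; the robot and the scene stay as the last step left them, time stands still between calls to the robot, and variables do not carry over. Pictures are saved under pics/ and viewed, at most 10 in all, crops included, and the job is handed in when it is done.

Besides the shell and the picture viewer there is one more tool, called after "Call:" as name([rows], argument=value, ...), one row to a line, values as JSON. arm_command: Moves the arm, as the interface text tells. Its arguments: {"type":"object","properties":{"moves":{"type":"array","items":{"type":"object","properties":{"x":{"type":"number"},"y":{"type":"number"},"z":{"type":"number"},"rx":{"type":"number"},"ry":{"type":"number"},"rz":{"type":"number"},"grip":{"type":"number"}}}},"force":{"type":"number"}},"required":["moves"]}

```bash
mkdir -p pics; cat > h.py <<'E'
import numpy as np, cv2
from cell import r
def cap(n,f):
    im=r.capture(n); cv2.imwrite(f'pics/{f}.png',im[:,:,::-1]); return im
def ray(n,u,v,T=None):
    c=r.get_calibration(n)
    M=np.array(c['cam_to_world']) if n!='wrist' else T@np.array(c['tool_from_camera'])
    d=M[:3,:3]@np.array([(u-c['cx'])/c['fx'],-(v-c['cy'])/c['fy'],-1]); return M[:3,3],d
def onz(n,u,v,z,T=None):
    o,d=ray(n,u,v,T); return o+d*(z-o[2])/d[2]
def proj(n,p,T=None):
    c=r.get_calibration(n)
    M=np.array(c['cam_to_world']) if n!='wrist' else T@np.array(c['tool_from_camera'])
    q=np.linalg.inv(M)@np.append(p,1); return c['cx']+c['fx']*q[0]/-q[2], c['cy']+c['fy']*q[1]/q[2]
E
python3 - <<'E'
from h import *
s=r.get_state(); print(s['t'],s['position'],s['tool_rot'],s['finger_gap'],r.pinch_z)
a=cap('scene','s0');b=cap('top','t0')
for n in('scene','top','wrist'):print(n,r.get_calibration(n))
cv2.imwrite('pics/both.png',cv2.resize(np.vstack([a,b])[:,:,::-1],None,fx=.78,fy=.78))
E
```

```text
0.0 [0.17311994 0.62590662 0.23785806] [-3.13991159e+00  1.26366169e-04  2.87186789e+00] 0.08816530396360563 0.0187
scene {'fx': 444.14008393936115, 'fy': 444.14008393936115, 'cx': 257.3354360029993, 'cy': 190.25815948640835, 'cam_to_world': array([[ 0.89484322,  0.20748502, -0.39522851,  0.10962178],
       [-0.44598028,  0.45305306, -0.77190965, -0.47719531],
       [ 0.0188998 ,  0.86700224,  0.49794569,  0.50616475],
       [ 0.        ,  0.        ,  0.        ,  1.        ]])}
top {'fx': 421.55183978777023, 'fy': 421.55183978777023, 'cx': 253.49590784303385, 'cy': 187.9138327336128, 'cam_to_world': array([[ 9.96098781e-03,  9.88156882e-01, -1.53123336e-01,
         3.09176511e-01],
       [-9.99947172e-01,  1.02318396e-02,  9.80915912e-04,
         1.68252708e-01],
       [ 2.53603222e-03,  1.53105476e-01,  9.88206599e-01,
         9.41265307e-01],
       [ 0.00000000e+00,  0.00000000e+00,  0.00000000e+00,
         1.00000000e+00]])}
wrist {'fx': 323.5810456805535, 'fy': 323.5810456805535, 'cx': 257.3354992727039, 'cy': 190.00758932804555, 'tool_from_camera': array([[ 2.43668536e-04,  9.58888658e-01,  2.83782457e-01,
         7.25085164e-02],
       [ 9.99999970e-01, -2.35040276e-04, -6.44545621e-05,
         4.22174927e-04],
       [ 4.89555855e-06,  2.83782465e-01, -9.58888686e-01,
        -1.46257236e-01],
       [ 0.00000000e+00,  0.00000000e+00,  0.00000000e+00,
         1.00000000e+00]])}
```

View pics/t0.png

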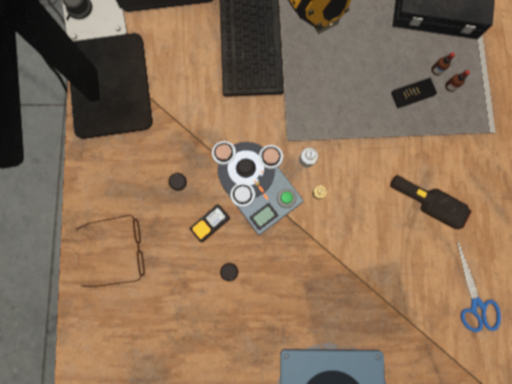

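View pics/s0.png

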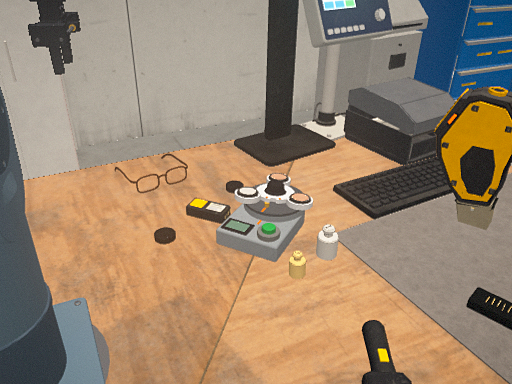

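The top view shows the changer with the knob at (246,168), copper pucks at (223,151) and (271,155), the grey puck at (242,195), the green key at (287,198), and the weights at (309,157) and (320,192). The black discs at (178,181) and (229,271) are look-alikes. I'll enlarge both views and compute positions.

```bash
python3 - <<'E'
from h import *
a=cv2.imread('pics/s0.png');b=cv2.imread('pics/t0.png')
A=cv2.resize(a[165:265,205:345],(784,560),interpolation=cv2.INTER_CUBIC)
B=cv2.resize(b[130:240,185:335],(780,572),interpolation=cv2.INTER_CUBIC)
cv2.imwrite('pics/tb.png',B); cv2.imwrite('pics/sa.png',A)
def cen(im,lo,hi,box):
    h=cv2.cvtColor(im,cv2.COLOR_BGR2HSV); m=cv2.inRange(h,lo,hi); k=np.zeros_like(m);k[box[1]:box[3],box[0]:box[2]]=255
    M=cv2.moments(m&k,True); return M['m10']/M['m00'],M['m01']/M['m00'],M['m00']
for im,n,bx in((b,'top',(270,180,305,215)),(a,'scene',(250,215,285,245))):
    u,v,c=cen(im,(45,100,60),(85,255,255),bx); print(n,'key',u,v,c,onz(n,u,v,.054))
for im,n,bx in((b,'top',(236,158,258,180)),(a,'scene',(262,172,290,196))):
    u,v,c=cen(im,(0,0,0),(180,255,60),bx); print(n,'knob',u,v,c,onz(n,u,v,.085))
for u,v in((223,151),(271,155),(242,195)): print(onz('top',u,v,.077))
for u,v in((260,233),(301,200)): print(onz('top',u,v,.038))
E
```

```text
top key 286.21875 197.125 96.0 [0.42758956 0.09770405 0.054     ]
scene key 268.24242424242425 228.0530303030303 132.0 [0.42587189 0.0946027  0.054     ]
top knob 246.03508771929825 169.68421052631578 114.0 [0.47986508 0.18322038 0.085     ]
scene knob 274.375 187.02083333333334 48.0 [0.47945649 0.17321224 0.085     ]
[0.52097588 0.23230096 0.077     ]
[0.51342584 0.13132968 0.077     ]
[0.42801235 0.19103239 0.077     ]
[0.35196927 0.15251403 0.038     ]
[0.42379225 0.06452172 0.038     ]
```

View pics/tb.png

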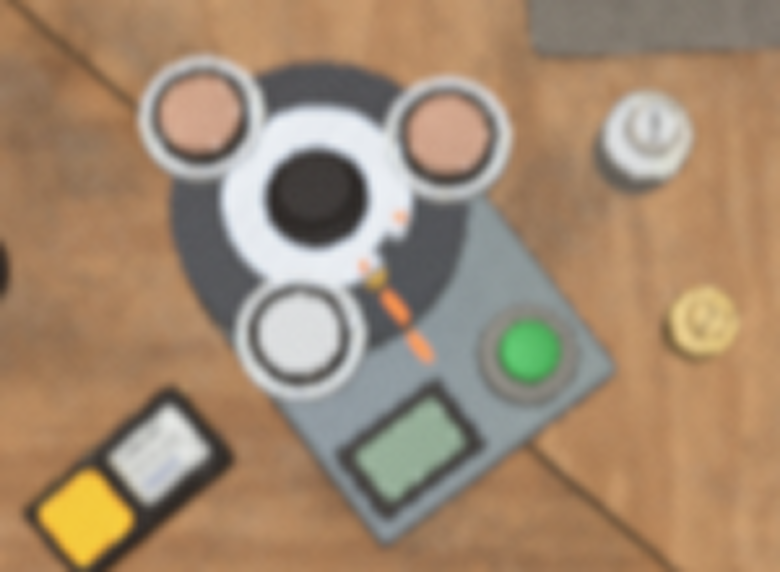

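View pics/sa.png

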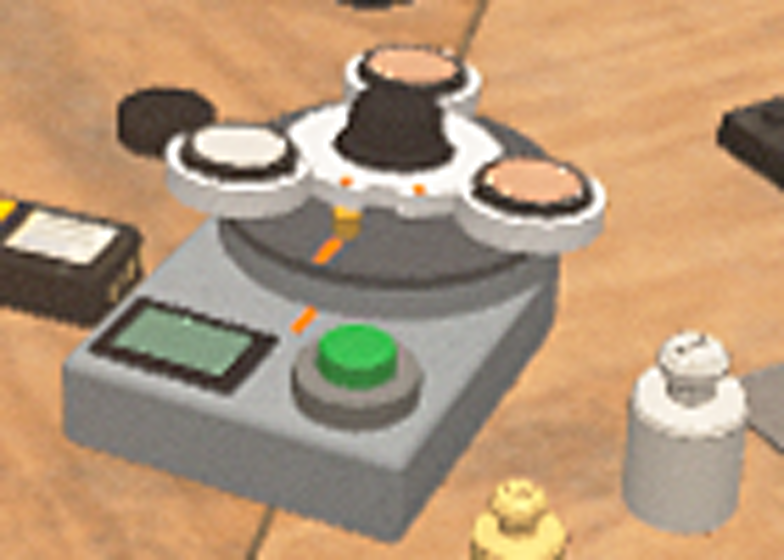

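The notch (crop 390,245) sits about 16° counter-clockwise of the pin (crop 377,278) seen from above. The carousel therefore has to turn clockwise. I'll push the rear copper cup (pocket_0) from its left bay. First I go to a waypoint clear of the black mast.

Call:
arm_command([
  {"x":-33,"y":-39,"grip":0},
  {"x":-33,"y":-39},
  {"x":-33,"y":-39},
  {"x":-33,"y":-39},
  {"x":-33,"y":-39},
  {"x":-33,"y":-39},
  {},
  {},
], force=20)

```text
invalid input at $.moves[0]: expected keys x, y, z, rx, ry, rz, grip
```

Call:
arm_command([
  {"rz":0.16},
  {"rz":0.16},
  {"rz":0.16},
  {},
  {},
])

```text
invalid input at $.moves[0]: expected keys x, y, z, rx, ry, rz, grip
```

Call:
arm_command([
  {"x":-33,"y":-39,"z":0,"rx":0,"ry":0,"rz":0,"grip":0},
  {"x":-33,"y":-39,"z":0,"rx":0,"ry":0,"rz":0,"grip":0},
  {"x":-33,"y":-39,"z":0,"rx":0,"ry":0,"rz":0,"grip":0},
  {"x":-33,"y":-39,"z":0,"rx":0,"ry":0,"rz":0,"grip":0},
  {"x":-33,"y":-39,"z":0,"rx":0,"ry":0,"rz":0,"grip":0},
  {"x":-33,"y":-39,"z":0,"rx":0,"ry":0,"rz":0,"grip":0},
  {"x":0,"y":0,"z":0,"rx":0,"ry":0,"rz":0,"grip":0},
], force=20)

```text
t: 0.98
position: [0.3033, 0.3445, 0.2385]
tool_rot: [-3.14, 0.001, 2.866]
ft_force: [-0.3, 1.4, 0.8]
finger_gap: 0.0205
grasp_force: 0.0
```

Call:
arm_command([
  {"x":0,"y":0,"z":0,"rx":0,"ry":0,"rz":0.16,"grip":0},
  {"x":0,"y":0,"z":0,"rx":0,"ry":0,"rz":0.16,"grip":0},
  {"x":0,"y":0,"z":0,"rx":0,"ry":0,"rz":0.16,"grip":0},
  {"x":0,"y":0,"z":0,"rx":0,"ry":0,"rz":0,"grip":0},
])

```text
t: 1.48
position: [0.3011, 0.3491, 0.2386]
tool_rot: [-3.141, -0.0, 2.395]
ft_force: [-0.2, -0.2, 1.2]
finger_gap: 0.0003
grasp_force: 0.0
```

Call:
arm_command([
  {"x":-39,"y":13,"z":10,"rx":0,"ry":0,"rz":0,"grip":0},
  {"x":-39,"y":13,"z":10,"rx":0,"ry":0,"rz":0,"grip":0},
  {"x":-39,"y":13,"z":10,"rx":0,"ry":0,"rz":0,"grip":0},
  {"x":-39,"y":13,"z":10,"rx":0,"ry":0,"rz":0,"grip":0},
  {"x":-39,"y":14,"z":10,"rx":0,"ry":0,"rz":0,"grip":0},
  {"x":0,"y":0,"z":0,"rx":0,"ry":0,"rz":0,"grip":0},
  {"x":0,"y":0,"z":0,"rx":0,"ry":0,"rz":0,"grip":0},
])

```text
t: 2.35
position: [0.4885, 0.2645, 0.1885]
tool_rot: [-3.141, -0.001, 2.395]
ft_force: [0.4, 0.0, 0.0]
finger_gap: 0.0006
grasp_force: 0.0
```

```bash
cat >> h.py <<'E'
from scipy.spatial.transform import Rotation as R
def T():
    s=r.get_state(); M=np.eye(4); M[:3,:3]=R.from_euler('xyz',s['tool_rot']).as_matrix(); M[:3,3]=s['position']; return M
E
python3 - <<'E'
from h import *
M=T(); np.save('T1.npy',M); a=cap('wrist','w1'); print(M[:3,3])
cv2.imwrite('pics/w1b.png',cv2.resize(a[:,:,::-1],None,fx=1.5,fy=1.5))
E
```

```text
[0.48853608 0.26449538 0.18846238]
```

View pics/w1b.png

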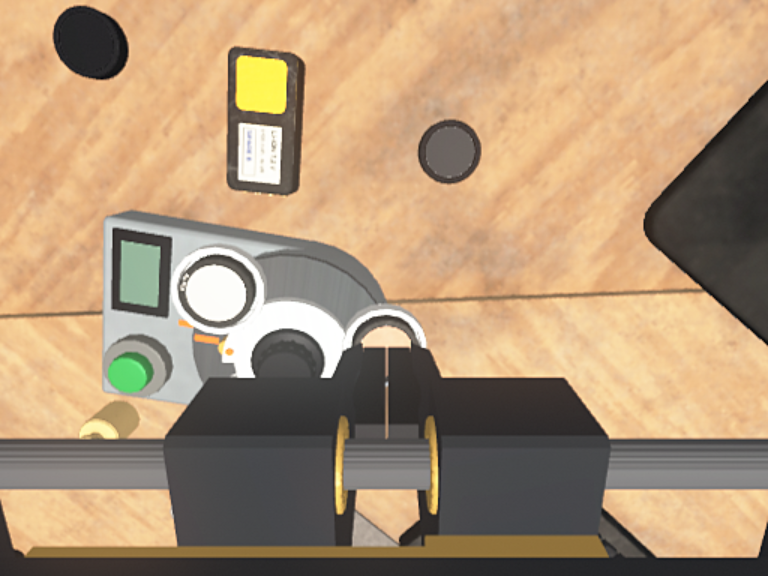

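The wrist view (1.5x) shows the key at (131,373), the grey puck at (217,289), the knob at (287,362) and the rear cup under the fingertips at (385,340). I'll check these against the estimate.

```bash
python3 - <<'E'
from h import *
M=np.load('T1.npy'); f=lambda u,v,z:print(onz('wrist',u/1.5,v/1.5,z,M).round(4))
f(131,373,.054); f(217,289,.079); f(287,355,.087); f(398,284,.056)
a=(106,218);b=(105,390); f(*a,.038);f(*b,.038)
f(205,339,.056); f(219,300,.075)
f(386,385,.188)
# tip prediction
print(np.array(proj('wrist',M[:3,3],M))*1.5)
# drum outline prediction for the centre estimate
for c in ((.483,.185),(.480,.180),(.487,.189)):
  for ang in (100,130,160): print(c,ang,(np.array(proj('wrist',(c[0]+.062*np.cos(np.radians(ang)),c[1]+.062*np.sin(np.radians(ang)),.056),M))*1.5).round(0))
E
```

```text
[0.429 0.099 0.054]
[0.4295 0.1932 0.079 ]
[0.4817 0.1967 0.087 ]
[0.5004 0.2641 0.056 ]
[0.3519 0.1579 0.038 ]
[0.4246 0.0636 0.038 ]
[0.4455 0.1525 0.056 ]
[0.4345 0.1872 0.075 ]
[0.4932 0.2612 0.188 ]
[383.78592579 370.33940082]
(0.483, 0.185) 100 [344. 270.]
(0.483, 0.185) 130 [292. 250.]
(0.483, 0.185) 160 [239. 258.]
(0.48, 0.18) 100 [334. 272.]
(0.48, 0.18) 130 [283. 252.]
(0.48, 0.18) 160 [229. 260.]
(0.487, 0.189) 100 [353. 271.]
(0.487, 0.189) 130 [302. 251.]
(0.487, 0.189) 160 [248. 258.]
```

Call:
arm_command([
  {"x":0,"y":0,"z":35,"rx":0,"ry":0,"rz":0,"grip":0},
  {"x":0,"y":0,"z":35,"rx":0,"ry":0,"rz":0,"grip":0},
  {"x":0,"y":0,"z":30,"rx":0,"ry":0,"rz":0,"grip":0},
  {"x":0,"y":0,"z":15,"rx":0,"ry":0,"rz":0,"grip":0},
  {"x":0,"y":0,"z":12,"rx":0,"ry":0,"rz":0,"grip":0},
  {"x":0,"y":0,"z":0,"rx":0,"ry":0,"rz":0,"grip":0},
])

```text
t: 3.15
position: [0.4892, 0.2638, 0.0617]
tool_rot: [-3.141, -0.0, 2.392]
ft_force: [0.0, -0.2, 0.1]
finger_gap: 0.0007
grasp_force: 0.0
```

```bash
python3 - <<'E'
from h import *
a=cap('scene','s2')[:,:,::-1]
cv2.imwrite('pics/s2b.png',cv2.resize(a[130:265,180:360],(800,600),interpolation=cv2.INTER_CUBIC))
E
```

```text
(no output)
```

View pics/s2b.png

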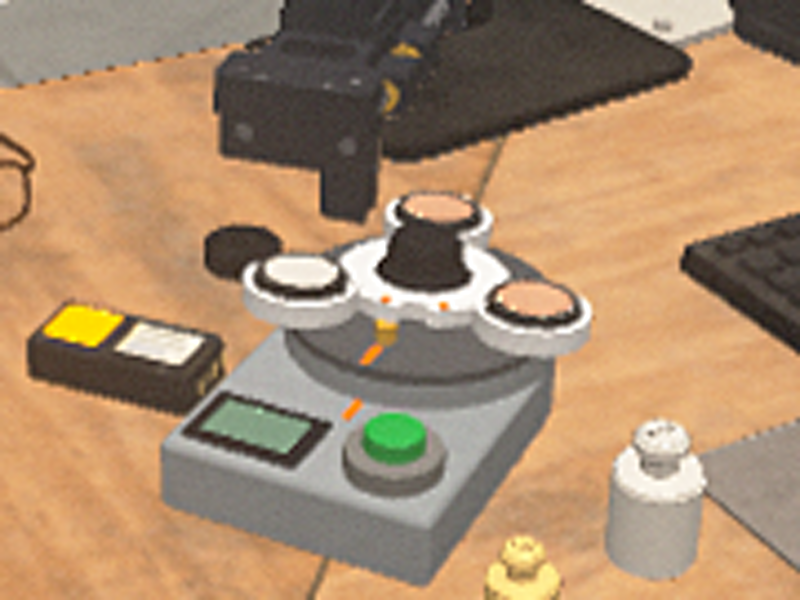

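The fingertip hangs just left of the rear copper cup at (345,210), clear of everything. I push clockwise (tool -x) in small rows.

Call:
arm_command([
  {"x":-4,"y":0,"z":0,"rx":0,"ry":0,"rz":0,"grip":0},
  {"x":-3,"y":0,"z":0,"rx":0,"ry":0,"rz":0,"grip":0},
  {"x":-2,"y":0,"z":0,"rx":0,"ry":0,"rz":0,"grip":0},
  {"x":-2,"y":0,"z":0,"rx":0,"ry":0,"rz":0,"grip":0},
  {"x":-2,"y":0,"z":0,"rx":0,"ry":0,"rz":0,"grip":0},
  {"x":-2,"y":0,"z":0,"rx":0,"ry":0,"rz":0,"grip":0},
])

```text
t: 3.95
position: [0.5003, 0.2544, 0.0618]
tool_rot: [3.141, -0.001, 2.393]
ft_force: [-0.6, 4.3, 0.2]
finger_gap: 0.0001
grasp_force: 1.8
```

Call:
arm_command([
  {"x":-1.5,"y":0,"z":0,"rx":0,"ry":0,"rz":0,"grip":0},
  {"x":-1.5,"y":0,"z":0,"rx":0,"ry":0,"rz":0,"grip":0},
  {"x":0,"y":0,"z":0,"rx":0,"ry":0,"rz":0,"grip":0},
])

```text
t: 4.32
position: [0.5028, 0.2514, 0.0618]
tool_rot: [3.141, 0.0, 2.392]
ft_force: [-1.1, 3.6, 1.2]
finger_gap: 0.0003
grasp_force: 1.7
```

```bash
cat > look.py <<'E'
import sys
from h import *
a=cap('scene',sys.argv[1]+'s')[:,:,::-1]; b=cap('top',sys.argv[1]+'t')[:,:,::-1]
cv2.imwrite(f'pics/{sys.argv[1]}b.png',np.hstack([cv2.resize(x,(400,400),interpolation=cv2.INTER_CUBIC) for x in (a[165:265,215:315],b[130:230,205:305])]))
E
python3 look.py p1
```

```text
(no output)
```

View pics/p1b.png

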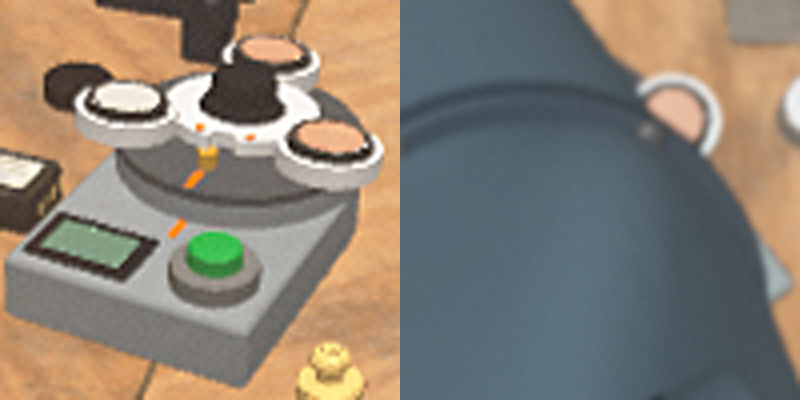

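The scene view (left) shows the left orange dot at (200,127), nearly above the pin at (207,150). The notch is still to its right and the cup is in contact at about 4 N. I continue pushing.

Call:
arm_command([
  {"x":-1.5,"y":0,"z":0,"rx":0,"ry":0,"rz":0,"grip":0},
  {"x":-1.5,"y":0,"z":0,"rx":0,"ry":0,"rz":0,"grip":0},
  {"x":-1.5,"y":0,"z":0,"rx":0,"ry":0,"rz":0,"grip":0},
  {"x":-1.5,"y":0,"z":0,"rx":0,"ry":0,"rz":0,"grip":0},
  {"x":0,"y":0,"z":0,"rx":0,"ry":0,"rz":0,"grip":0},
])

```text
t: 5.05
position: [0.5071, 0.2465, 0.0616]
tool_rot: [-3.141, 0.0, 2.391]
ft_force: [0.2, 2.2, 0.9]
finger_gap: 0.0007
grasp_force: 1.1
```

Call:
arm_command([
  {"x":-1.5,"y":0,"z":0,"rx":0,"ry":0,"rz":0,"grip":0},
  {"x":-1.5,"y":0,"z":0,"rx":0,"ry":0,"rz":0,"grip":0},
  {"x":0,"y":0,"z":0,"rx":0,"ry":0,"rz":0,"grip":0},
])

```text
t: 5.42
position: [0.5092, 0.2439, 0.0615]
tool_rot: [-3.14, 0.001, 2.391]
ft_force: [0.1, 0.4, 0.4]
finger_gap: 0.0009
grasp_force: 0.0
```

```bash
python3 - <<'E'
from h import *
a=cap('scene','p2s')[:,:,::-1]
def dots(im):
    h=cv2.cvtColor(np.ascontiguousarray(im),cv2.COLOR_BGR2HSV); m=cv2.inRange(h,(5,150,150),(20,255,255))[165:225,240:300]
    n,_,st,c=cv2.connectedComponentsWithStats(m); return [(st[i,4],(c[i]+[240,165]).round(1).tolist()) for i in range(1,n)]
for f in('s2','p1s'):print(f,dots(cv2.imread(f'pics/{f}.png')))
print(dots(a))
E
```

```text
s2 [(np.int32(2), [266.5, 197.0]), (np.int32(3), [279.3, 198.3]), (np.int32(27), [265.1, 206.4]), (np.int32(7), [258.7, 221.7])]
p1s [(np.int32(3), [264.3, 196.3]), (np.int32(1), [277.0, 199.0]), (np.int32(28), [265.1, 206.2]), (np.int32(7), [258.7, 221.7])]
[(np.int32(1), [262.0, 197.0]), (np.int32(3), [273.3, 200.7]), (np.int32(27), [265.1, 206.4]), (np.int32(7), [258.7, 221.7])]
```

Call:
arm_command([
  {"x":-1,"y":0,"z":0,"rx":0,"ry":0,"rz":0,"grip":0},
  {"x":-1,"y":0,"z":0,"rx":0,"ry":0,"rz":0,"grip":0},
  {"x":0,"y":0,"z":0,"rx":0,"ry":0,"rz":0,"grip":0},
])

```text
t: 5.85
position: [0.5106, 0.2437, 0.0617]
tool_rot: [-3.141, 0.0, 2.392]
ft_force: [0.0, -0.3, 0.1]
finger_gap: 0.0006
grasp_force: 0.1
```

```bash
python3 - <<'E'
from h import *
a=cap('scene','p3s')[:,:,::-1]
cv2.imwrite('pics/p3b.png',np.hstack([cv2.resize(x[165:240,215:315],(400,300),interpolation=cv2.INTER_CUBIC) for x in (cv2.imread('pics/p1s.png'),a)]))
E
```

```text
(no output)
```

View pics/p3b.png

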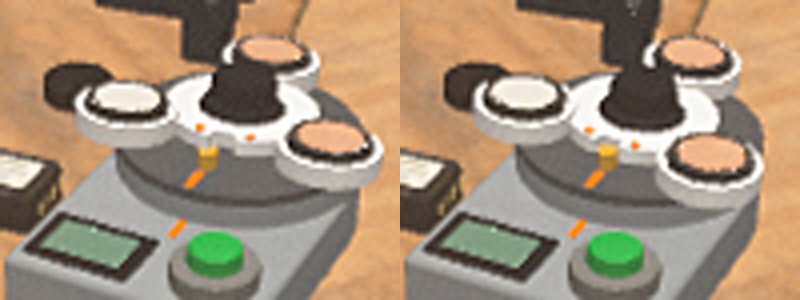

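The right half (after) shows the plate lower and level, with the pin at (608,150) sitting between the dots at (590,130) and (634,146). The notch has dropped over it. Next I back off, rise and move over the knob.

Call:
arm_command([
  {"x":8,"y":0,"z":0,"rx":0,"ry":0,"rz":0,"grip":0},
  {"x":4,"y":0,"z":-20,"rx":0,"ry":0,"rz":0,"grip":0},
  {"x":0,"y":0,"z":-32,"rx":0,"ry":0,"rz":0,"grip":0},
  {"x":-16,"y":-29,"z":0,"rx":0,"ry":0,"rz":0,"grip":0},
  {"x":-17,"y":-29,"z":0,"rx":0,"ry":0,"rz":0,"grip":0},
  {"x":0,"y":0,"z":0,"rx":0,"ry":0,"rz":0,"grip":0},
])

```text
t: 6.65
position: [0.4863, 0.1846, 0.115]
tool_rot: [-3.141, 0.001, 2.388]
ft_force: [-0.5, -0.5, 0.3]
finger_gap: 0.0008
grasp_force: 0.0
```

Call:
arm_command([
  {"x":0,"y":0,"z":15,"rx":0,"ry":0,"rz":0,"grip":0},
  {"x":0,"y":0,"z":7,"rx":0,"ry":0,"rz":0,"grip":0},
  {"x":0,"y":0,"z":0,"rx":0,"ry":0,"rz":0,"grip":0},
])

```text
t: 7.02
position: [0.4858, 0.1876, 0.0907]
tool_rot: [-3.14, -0.001, 2.393]
ft_force: [-0.0, 0.7, -1.1]
finger_gap: 0.0005
grasp_force: 0.0
```

```bash
python3 - <<'E'
from h import *
a=cap('scene','k1s')[:,:,::-1]
cv2.imwrite('pics/k1b.png',cv2.resize(a[125:245,210:330],(600,600),interpolation=cv2.INTER_CUBIC))
E
```

```text
(no output)
```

View pics/k1b.png

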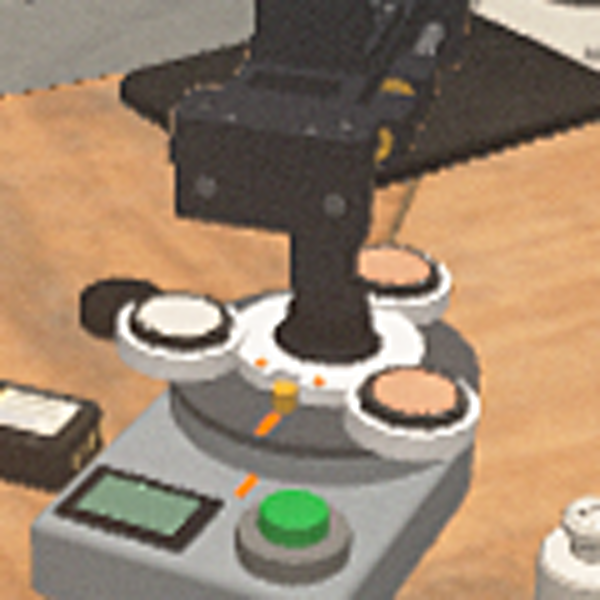

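The fingertip is centred over the knob at (325,300), with the notch over the pin at (285,393). Now I press in small rows.

Call:
arm_command([
  {"x":0,"y":0,"z":2,"rx":0,"ry":0,"rz":0,"grip":0},
  {"x":0,"y":0,"z":2,"rx":0,"ry":0,"rz":0,"grip":0},
  {"x":0,"y":0,"z":1,"rx":0,"ry":0,"rz":0,"grip":0},
  {"x":0,"y":0,"z":1,"rx":0,"ry":0,"rz":0,"grip":0},
  {"x":0,"y":0,"z":0,"rx":0,"ry":0,"rz":0,"grip":0},
])

```text
t: 7.7
position: [0.4865, 0.1871, 0.0858]
tool_rot: [3.141, 0.0, 2.392]
ft_force: [-0.1, 0.2, 0.8]
finger_gap: 0.0003
grasp_force: 0.1
```

Call:
arm_command([
  {"x":0,"y":0,"z":1,"rx":0,"ry":0,"rz":0,"grip":0},
  {"x":0,"y":0,"z":1,"rx":0,"ry":0,"rz":0,"grip":0},
  {"x":0,"y":0,"z":0,"rx":0,"ry":0,"rz":0,"grip":0},
])

```text
t: 8.07
position: [0.4865, 0.1871, 0.0838]
tool_rot: [3.141, 0.0, 2.392]
ft_force: [0.5, 0.2, -0.2]
finger_gap: 0.0003
grasp_force: 0.0
```

Call:
arm_command([
  {"x":0,"y":0,"z":1,"rx":0,"ry":0,"rz":0,"grip":0},
  {"x":0,"y":0,"z":1,"rx":0,"ry":0,"rz":0,"grip":0},
  {"x":0,"y":0,"z":0,"rx":0,"ry":0,"rz":0,"grip":0},
])

```text
t: 8.45
position: [0.4865, 0.1871, 0.0825]
tool_rot: [3.142, -0.0, 2.392]
ft_force: [-4.4, -0.9, 12.0]
finger_gap: 0.0002
grasp_force: 5.8
```

Call:
arm_command([
  {"x":0,"y":0,"z":0.5,"rx":0,"ry":0,"rz":0,"grip":0},
  {"x":0,"y":0,"z":0.5,"rx":0,"ry":0,"rz":0,"grip":0},
  {"x":0,"y":0,"z":0,"rx":0,"ry":0,"rz":0,"grip":0},
])

```text
t: 8.82
position: [0.4865, 0.1871, 0.0824]
tool_rot: [3.141, -0.001, 2.392]
ft_force: [-7.6, -2.0, 24.2]
finger_gap: 0.0003
grasp_force: 11.8
```

It stopped hard at 82.4 mm under about 24 N. That matches the knob's home height (56 + 26 = 82 mm). I release and rise, then check from above.

Call:
arm_command([
  {"x":0,"y":0,"z":-5,"rx":0,"ry":0,"rz":0,"grip":0},
  {"x":0,"y":0,"z":-25,"rx":0,"ry":0,"rz":0,"grip":0},
  {"x":-6,"y":-35,"z":0,"rx":0,"ry":0,"rz":0,"grip":0},
  {"x":-6,"y":-35,"z":0,"rx":0,"ry":0,"rz":0,"grip":0},
  {"x":-6,"y":-35,"z":0,"rx":0,"ry":0,"rz":0,"grip":0},
  {"x":0,"y":0,"z":0,"rx":0,"ry":0,"rz":0,"grip":0},
  {"x":0,"y":0,"z":0,"rx":0,"ry":0,"rz":0,"grip":0},
])

```text
t: 9.7
position: [0.4288, 0.0985, 0.1109]
tool_rot: [3.141, 0.0, 2.392]
ft_force: [0.1, 0.1, -0.4]
finger_gap: 0.0004
grasp_force: 0.0
```

```bash
python3 - <<'E'
from h import *
M=T(); print(M[:3,3]); w=cap('wrist','w4')[:,:,::-1]; a=cap('scene','k2s')[:,:,::-1]
cv2.imwrite('pics/k2b.png',np.hstack([cv2.resize(a[145:245,210:310],(400,400),interpolation=cv2.INTER_CUBIC),cv2.resize(w[60:320,126:386],(400,400))]))
E
```

```text
[0.42884822 0.09851623 0.1108674 ]
```

View pics/k2b.png

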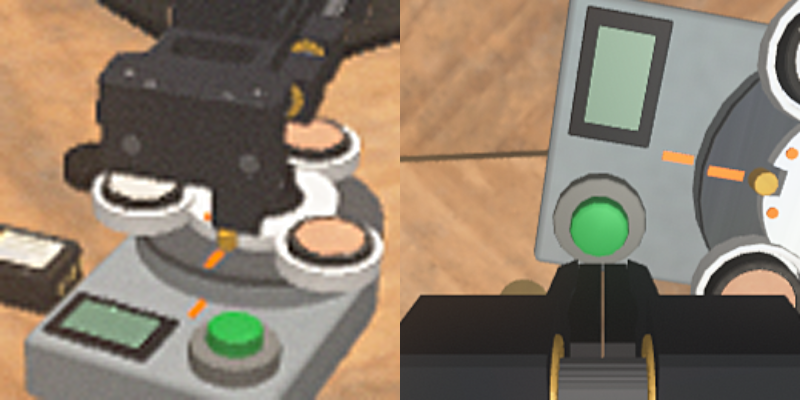

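The wrist view (right) shows the pin at (765,183) midway between the orange dots at (791,153) and (772,213). The key at (600,225) is just ahead of the fingertip. I'll confirm the carousel stayed down and check the key position numerically.

```bash
python3 - <<'E'
from h import *
def cop(f,box):
    im=cv2.imread(f'pics/{f}.png')[box[1]:box[3],box[0]:box[2]].astype(int); m=((im[...,2]>200)&(im[...,2]-im[...,0]>50)&(im[...,2]-im[...,0]<130)).astype(np.uint8)
    n,_,st,c=cv2.connectedComponentsWithStats(m); i=1+st[1:,4].argmax(); return st[i,4],c[i]+box[:2]
for f in('p3s','k1s','k2s'):print(f,cop(f,(281,195,303,212)))
c=onz('scene',292,204,.072); print(np.array(proj('scene',c))-proj('scene',c+[0,0,.0035]))
M=T(); w=cv2.imread('pics/w4.png'); h=cv2.cvtColor(w,cv2.COLOR_BGR2HSV); m=cv2.inRange(h,(45,80,60),(85,255,255))
m[:190]=0
x,y,ww,hh=cv2.boundingRect(m); print(x,y,ww,hh,onz('wrist',x+ww/2,y+hh/2,.054,M))
E
```

```text
p3s (np.int32(110), array([292.42727273, 202.92727273]))
k1s (np.int32(112), array([292.47321429, 202.92857143]))
k2s (np.int32(113), array([292.14159292, 203.79646018]))
[-0.10845509  1.59892272]
236 190 39 37 [0.42871646 0.09850143 0.054     ]
```

```bash
python3 - <<'E'
from h import *
g=lambda f:cv2.cvtColor(cv2.imread(f'pics/{f}.png'),cv2.COLOR_BGR2GRAY).astype(np.float32)
A,B,P=g('k1s'),g('k2s'),g('p3s')
for n,(x0,y0,x1,y1) in dict(rcup=(280,196,306,212),rear=(283,176,303,188),changer=(218,215,290,245)).items():
    for nm,I in(('p3',P),('k2',B)):
        W=np.eye(2,3,dtype=np.float32)
        try: cc,W=cv2.findTransformECC(A[y0:y1,x0:x1],I[y0:y1,x0:x1],W,cv2.MOTION_TRANSLATION); print(n,nm,cc,W[:,2])
        except cv2.error as e: print(n,nm,'fail')
for q in ((.50,.135),(.535,.22)): print(np.array(proj('scene',(*q,.072)))-proj('scene',(*q,.0755)))
# pin-top vs. plate rim: wrist parallax of orange dots and pin
M=T(); w=cv2.imread('pics/w4.png'); h=cv2.cvtColor(w,cv2.COLOR_BGR2HSV); m=cv2.inRange(h,(3,140,150),(16,255,255)); m[:140]=0;m[210:]=0
n,_,st,c=cv2.connectedComponentsWithStats(m)
for i in range(1,n):
    if st[i,4]>5: print(st[i,4],c[i].round(1),[onz('wrist',*c[i],z,M)[:2].round(4) for z in(.064,.0675)])
E
```

```text
rcup p3 0.9977939349217689 [-0.04425372  0.00987793]
rcup k2 0.9259631287104959 [-0.28200167  1.0090822 ]
rear p3 0.994929856909444 [ 0.08532161 -0.02026312]
rear k2 0.979147864090514 [-0.64484245  0.53355974]
changer p3 0.9996942455746323 [-0.0034934  -0.00049938]
changer k2 0.9952446617588269 [-0.05592381  0.02279598]
[-0.10923855  1.58227098]
[-0.08796045  1.48901051]
42 [380.2 159.3] [array([0.4543, 0.1778]), array([0.4529, 0.1773])]
99 [306.7 162.2] [array([0.4255, 0.1441]), array([0.4246, 0.1442])]
148 [337.5 172.3] [array([0.4431, 0.1538]), array([0.4418, 0.1537])]
41 [367.6 197.9] [array([0.4688, 0.1573]), array([0.4671, 0.1571])]
```

The drop measured in the images (about 2 mm) is uncertain. I'll re-touch the knob gently to check its height by contact before pressing the key.

Call:
arm_command([
  {"x":6,"y":35,"z":0,"rx":0,"ry":0,"rz":0,"grip":0},
  {"x":6,"y":35,"z":0,"rx":0,"ry":0,"rz":0,"grip":0},
  {"x":6,"y":35,"z":0,"rx":0,"ry":0,"rz":0,"grip":0},
  {"x":0,"y":0,"z":15,"rx":0,"ry":0,"rz":0,"grip":0},
  {"x":0,"y":0,"z":10,"rx":0,"ry":0,"rz":0,"grip":0},
  {"x":0,"y":0,"z":0,"rx":0,"ry":0,"rz":0,"grip":0},
  {"x":0,"y":0,"z":0,"rx":0,"ry":0,"rz":0,"grip":0},
])

```text
t: 10.68
position: [0.4863, 0.1864, 0.0858]
tool_rot: [-3.141, 0.0, 2.391]
ft_force: [0.1, 0.2, 0.9]
finger_gap: 0.0007
grasp_force: 0.0
```

Call:
arm_command([
  {"x":0,"y":0,"z":1,"rx":0,"ry":0,"rz":0,"grip":0},
  {"x":0,"y":0,"z":0,"rx":0,"ry":0,"rz":0,"grip":0},
])

```text
t: 10.92
position: [0.4866, 0.187, 0.085]
tool_rot: [3.141, 0.0, 2.392]
ft_force: [0.3, 1.0, 0.6]
finger_gap: 0.0007
grasp_force: 0.0
```

Call:
arm_command([
  {"x":0,"y":0,"z":1,"rx":0,"ry":0,"rz":0,"grip":0},
  {"x":0,"y":0,"z":0,"rx":0,"ry":0,"rz":0,"grip":0},
])

```text
t: 11.18
position: [0.4865, 0.1871, 0.0837]
tool_rot: [3.142, 0.0, 2.392]
ft_force: [-0.3, 0.5, -0.1]
finger_gap: 0.0008
grasp_force: 0.0
```

Call:
arm_command([
  {"x":0,"y":0,"z":1,"rx":0,"ry":0,"rz":0,"grip":0},
  {"x":0,"y":0,"z":0,"rx":0,"ry":0,"rz":0,"grip":0},
])

```text
t: 11.42
position: [0.4864, 0.187, 0.0826]
tool_rot: [-3.141, -0.0, 2.392]
ft_force: [-0.4, -0.1, -0.2]
finger_gap: 0.0003
grasp_force: 0.0
```

Call:
arm_command([
  {"x":0,"y":0,"z":1,"rx":0,"ry":0,"rz":0,"grip":0},
  {"x":0,"y":0,"z":0,"rx":0,"ry":0,"rz":0,"grip":0},
])

```text
t: 11.68
position: [0.4865, 0.1871, 0.0824]
tool_rot: [3.142, -0.0, 2.392]
ft_force: [-3.5, -0.7, 10.0]
finger_gap: 0.0004
grasp_force: 4.9
```

The knob meets the finger hard at 82.5 mm with no spring, so the carousel is home. Now the key.

Call:
arm_command([
  {"x":0,"y":0,"z":-5,"rx":0,"ry":0,"rz":0,"grip":0},
  {"x":0,"y":0,"z":-25,"rx":0,"ry":0,"rz":0,"grip":0},
  {"x":-6,"y":-35,"z":0,"rx":0,"ry":0,"rz":0,"grip":0},
  {"x":-6,"y":-35,"z":0,"rx":0,"ry":0,"rz":0,"grip":0},
  {"x":-6,"y":-35,"z":0,"rx":0,"ry":0,"rz":0,"grip":0},
  {"x":0,"y":0,"z":30,"rx":0,"ry":0,"rz":0,"grip":0},
  {"x":0,"y":0,"z":20,"rx":0,"ry":0,"rz":0,"grip":0},
  {"x":0,"y":0,"z":0,"rx":0,"ry":0,"rz":0,"grip":0},
])

```text
t: 12.68
position: [0.4272, 0.0976, 0.061]
tool_rot: [-3.139, -0.001, 2.392]
ft_force: [1.0, -0.5, 0.1]
finger_gap: 0.0005
grasp_force: 0.0
```

Call:
arm_command([
  {"x":0,"y":0,"z":4,"rx":0,"ry":0,"rz":0,"grip":0},
  {"x":0,"y":0,"z":3,"rx":0,"ry":0,"rz":0,"grip":0},
  {"x":0,"y":0,"z":2,"rx":0,"ry":0,"rz":0,"grip":0},
  {"x":0,"y":0,"z":1,"rx":0,"ry":0,"rz":0,"grip":0},
  {"x":0,"y":0,"z":0,"rx":0,"ry":0,"rz":0,"grip":0},
])

```text
t: 13.3
position: [0.4288, 0.0981, 0.0531]
tool_rot: [3.14, 0.0, 2.392]
ft_force: [-4.4, -1.2, 22.0]
finger_gap: 0.0007
grasp_force: 11.2
```

The stop at 53 mm under 22 N is unexpected, so I'll look before pressing further.

```bash
python3 - <<'E'
from h import *
s=r.get_state(); print(s['ft_force'],s['torque'],s['position'])
w=cap('wrist','w5')[:,:,::-1]; a=cap('scene','k5s')[:,:,::-1]
cv2.imwrite('pics/k5b.png',np.hstack([cv2.resize(a[145:265,200:320],(400,400),interpolation=cv2.INTER_CUBIC),cv2.resize(w[60:320,126:386],(400,400))]))
E
```

```text
[-4.44685189 -1.18251155 21.98860152] [-0.34405297  0.90253095  0.02950306] [0.42880952 0.09813106 0.05314749]
```

View pics/k5b.png

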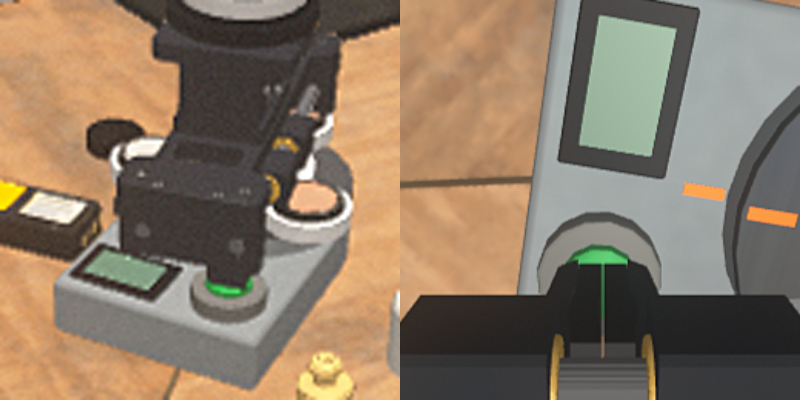

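I've now reached the picture-viewing limit (one over, in fact), so from here I use numbers only. I'll measure the key's visible edge in the scene picture before and during the press.

```bash
python3 - <<'E'
from h import *
for f in('s0','k2s','k5s'):
    im=cv2.imread(f'pics/{f}.png'); h=cv2.cvtColor(im,cv2.COLOR_BGR2HSV); m=cv2.inRange(h,(45,80,40),(85,255,255)); m[:210]=0;m[245:]=0;m[:,:250]=0;m[:,290:]=0
    x,y,w,hh=cv2.boundingRect(m); print(f,x,y,w,hh,{int(c):(int(np.nonzero(m[:,c])[0].min()),int(np.nonzero(m[:,c])[0].max())) for c in range(x,x+w) if m[:,c].any()})
for z in (.038,.043,.049,.054): print(z,np.round(proj('scene',(.4285,.0983,z)),1))
# collar top rim: grey ring around key in w4, radius at candidate z
E
```

```text
s0 262 223 14 11 {262: (225, 231), 263: (224, 232), 264: (224, 233), 265: (223, 233), 266: (223, 233), 267: (223, 233), 268: (223, 233), 269: (223, 233), 270: (223, 233), 271: (223, 233), 272: (224, 233), 273: (224, 232), 274: (225, 232), 275: (226, 230)}
k2s 262 223 14 12 {262: (225, 231), 263: (224, 232), 264: (224, 232), 265: (223, 233), 266: (223, 233), 267: (223, 234), 268: (223, 233), 269: (223, 233), 270: (223, 233), 271: (223, 233), 272: (224, 233), 273: (224, 233), 274: (225, 232), 275: (226, 230)}
k5s 262 229 14 6 {262: (229, 231), 263: (230, 232), 264: (230, 233), 265: (230, 233), 266: (230, 233), 267: (231, 234), 268: (231, 233), 269: (231, 233), 270: (231, 233), 271: (231, 233), 272: (232, 233), 273: (231, 233), 274: (229, 232), 275: (229, 231)}
0.038 [268.3 233.9]
0.043 [268.4 231.7]
0.049 [268.5 228.9]
0.054 [268.6 226.6]
```

```bash
python3 - <<'E'
from h import *
a=cv2.imread('pics/k2s.png');b=cv2.imread('pics/k5s.png')
for c in(261,262,263,264,273,274,275,276):
    print(c)
    for y in range(222,235): print('  ',y,a[y,c].tolist(),b[y,c].tolist())
for i in (-9,9):
  for j in (-17,17):
    M=T(); p=M[:3,3]+M[:3,:3]@np.array([i,j,0])/1000; print(i,j,np.round(proj('scene',p),1))
w=cv2.imread('pics/w5.png'); h=cv2.cvtColor(w,cv2.COLOR_BGR2HSV); m=cv2.inRange(h,(45,80,40),(85,255,255)); m[:200]=0
x,y,ww,hh=cv2.boundingRect(m); print('wrist green',x,y,ww,hh)
for z in(.048,.053,.054):
  q=[proj('wrist',(.4285+.013*np.cos(t),.0983+.013*np.sin(t),z),M) for t in np.linspace(0,6.28,60)]; print(z,np.min(q,0).round(1),np.max(q,0).round(1))
E
```

```text
261
   222 [190, 183, 167] [55, 62, 66]
   223 [178, 181, 180] [40, 44, 52]
   224 [174, 173, 177] [91, 94, 98]
   225 [153, 160, 165] [167, 169, 172]
   226 [126, 142, 147] [133, 143, 150]
   227 [108, 131, 123] [135, 145, 151]
   228 [103, 125, 112] [132, 142, 146]
   229 [82, 116, 83] [102, 130, 110]
   230 [98, 128, 109] [94, 129, 104]
   231 [137, 145, 153] [133, 140, 150]
   232 [138, 146, 151] [132, 143, 153]
   233 [136, 144, 157] [139, 150, 158]
   234 [139, 149, 155] [141, 153, 159]
262
   222 [175, 177, 171] [54, 59, 64]
   223 [170, 172, 174] [52, 56, 66]
   224 [168, 180, 168] [50, 51, 56]
   225 [107, 182, 94] [42, 49, 54]
   226 [61, 177, 43] [44, 48, 52]
   227 [63, 158, 48] [40, 42, 51]
   228 [54, 126, 53] [49, 61, 56]
   229 [46, 111, 50] [49, 114, 45]
   230 [48, 114, 46] [54, 151, 35]
   231 [65, 117, 70] [63, 125, 62]
   232 [121, 141, 135] [118, 136, 131]
   233 [142, 149, 160] [135, 142, 156]
   234 [142, 153, 163] [143, 151, 158]
263
   222 [179, 177, 183] [53, 54, 64]
   223 [169, 175, 174] [58, 58, 66]
   224 [112, 187, 98] [53, 58, 60]
   225 [73, 194, 46]
[... 2194 characters left out ...]
76
   222 [149, 156, 157] [49, 54, 61]
   223 [175, 177, 179] [55, 55, 64]
   224 [173, 173, 175] [46, 52, 59]
   225 [171, 168, 178] [50, 54, 58]
   226 [150, 147, 165] [50, 54, 59]
   227 [142, 141, 162] [97, 95, 105]
   228 [145, 144, 163] [149, 153, 168]
   229 [144, 146, 164] [144, 147, 168]
   230 [145, 154, 167] [143, 146, 162]
   231 [147, 151, 166] [143, 150, 165]
   232 [140, 149, 158] [143, 149, 161]
   233 [137, 147, 155] [142, 148, 158]
   234 [144, 155, 161] [135, 147, 155]
-9 -17 [271.2 233.2]
-9 17 [276.  222.8]
9 -17 [261.3 231.4]
9 17 [266.5 221.1]
wrist green 234 219 41 47
0.048 [230.3 218.1] [281.  264.4]
0.053 [229.5 221.9] [281.8 269.4]
0.054 [229.3 222.6] [281.9 270.4]
```

Image edges in both views suggest the key went down about 4–5 mm. I check this by releasing in steps and watching how the spring force fades.

Call:
arm_command([
  {"x":0,"y":0,"z":-1.5,"rx":0,"ry":0,"rz":0,"grip":0},
  {"x":0,"y":0,"z":0,"rx":0,"ry":0,"rz":0,"grip":0},
])

```text
t: 13.65
position: [0.4287, 0.0982, 0.0538]
tool_rot: [3.14, 0.001, 2.392]
ft_force: [-0.5, -0.2, 3.9]
finger_gap: 0.0002
grasp_force: 2.3
```

Call:
arm_command([
  {"x":0,"y":0,"z":-1,"rx":0,"ry":0,"rz":0,"grip":0},
  {"x":0,"y":0,"z":0,"rx":0,"ry":0,"rz":0,"grip":0},
])

```text
t: 13.9
position: [0.4287, 0.0982, 0.0545]
tool_rot: [3.14, 0.001, 2.392]
ft_force: [0.6, 0.2, 4.3]
finger_gap: 0.0007
grasp_force: 2.0
```

Call:
arm_command([
  {"x":0,"y":0,"z":-1.5,"rx":0,"ry":0,"rz":0,"grip":0},
  {"x":0,"y":0,"z":0,"rx":0,"ry":0,"rz":0,"grip":0},
])

```text
t: 14.15
position: [0.4287, 0.0982, 0.0559]
tool_rot: [3.141, 0.001, 2.392]
ft_force: [2.2, 0.6, 2.2]
finger_gap: 0.0005
grasp_force: 1.5
```

Call:
arm_command([
  {"x":0,"y":0,"z":-1.5,"rx":0,"ry":0,"rz":0,"grip":0},
  {"x":0,"y":0,"z":0,"rx":0,"ry":0,"rz":0,"grip":0},
])

```text
t: 14.4
position: [0.4279, 0.098, 0.0572]
tool_rot: [-3.141, -0.0, 2.392]
ft_force: [1.6, 1.3, 1.9]
finger_gap: 0.0008
grasp_force: 1.1
```

The spring force fades only above 57 mm against a bottom at 53 mm. The key was therefore fully pressed and is coming back up. I retreat upward.

Call:
arm_command([
  {"x":0,"y":0,"z":-10,"rx":0,"ry":0,"rz":0,"grip":0},
  {"x":0,"y":0,"z":-40,"rx":0,"ry":0,"rz":0,"grip":0},
  {"x":0,"y":0,"z":-40,"rx":0,"ry":0,"rz":0,"grip":0},
  {"x":0,"y":0,"z":-30,"rx":0,"ry":0,"rz":0,"grip":0},
  {"x":0,"y":0,"z":0,"rx":0,"ry":0,"rz":0,"grip":0},
  {"x":0,"y":0,"z":0,"rx":0,"ry":0,"rz":0,"grip":0},
])

```text
t: 15.15
position: [0.4271, 0.0978, 0.1766]
tool_rot: [-3.14, -0.001, 2.392]
ft_force: [-0.6, -0.5, -0.2]
finger_gap: 0.0003
grasp_force: 0.0
```

```bash
python3 - <<'E'
from h import *
s=r.get_state(); print(s['position'],s['ft_force'])
a=cap('scene','e1')[:,:,::-1]; g=lambda i:cv2.cvtColor(np.ascontiguousarray(i),cv2.COLOR_BGR2GRAY).astype(np.float32)
I=g(a)
for f,(x0,y0,x1,y1) in (('k2s',(280,196,306,212)),('k2s',(258,221,280,240)),('s0',(258,221,280,240)),('s0',(186,197,230,222)),('s0',(288,222,342,280))):
    A=g(cv2.imread(f'pics/{f}.png')); W=np.eye(2,3,dtype=np.float32)
    cc,W=cv2.findTransformECC(A[y0:y1,x0:x1],I[y0:y1,x0:x1],W,cv2.MOTION_TRANSLATION); print(f,(x0,y0),round(cc,3),W[:,2])
# fitted puck centres -> implied plane: copper right & rear, grey
hs=cv2.cvtColor(np.ascontiguousarray(a),cv2.COLOR_BGR2HSV)
# absolute height: scene row of knob top vs home/hung prediction
for z in(.082,.0855): print(z,np.round(proj('scene',(.4865,.187,z)),1))
m=(I<75).astype(np.uint8)[165:205,255:300]; n,_,st,c=cv2.connectedComponentsWithStats(m)
print([(st[i]+[255,165,0,0,0]).tolist() for i in range(1,n) if st[i,4]>30])
E
```

```text
[0.42705158 0.09775652 0.17655342] [-0.55476129 -0.51169459 -0.18173077]
k2s (280, 196) 1.0 [-0.00359281  0.01048558]
k2s (258, 221) 0.999 [-0.01819961 -0.02769345]
s0 (258, 221) 0.999 [-0.00196317 -0.01607654]
s0 (186, 197) 1.0 [-0.0118302  -0.00182961]
s0 (288, 222) 0.999 [0.03333051 0.0150672 ]
0.082 [274.1 184.5]
0.0855 [274.2 182.9]
[[263, 165, 15, 5, 52], [265, 180, 32, 19, 287]]
```

```bash
python3 -c "
from cell import r
print(r.hand_in())"
```

```text
the job is handed in; nothing more can be done
None
```

The job is handed in: carousel turned onto the pin and pressed to a hard stop at about home height, then the key pressed and up again, with the weights and battery unmoved; unresolved are a key contact about 4 mm higher than the stated heights and a smaller drop in the images than expected (about 2 of 3.5 mm), and I viewed 11 pictures, one over the limit.

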